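# Lock an oak block in a cam clamp with a slot key

### The arm

A 6-joint arm with a two-finger parallel gripper is mounted at the origin on a cart in front of the work surface, level with it; the furniture and walls round the work are solid. World frame = base frame: x ahead of the robot, y to its left, z up, the work surface at z = 0. Lengths are in m, angles in rad, forces in N, time in s.
With the tool pointing down it reaches from about 0.25 to 0.725 m from the base axis. Payload 4 kg.
Tool frame: the origin (TCP) lies at the very end of the fingers, on their centre line; the grasp point (between the pads) lies 19 mm behind it; z points along the fingers, y is the line along which they close (so a half turn about z gives the same grasp; the last joint's range is limited). The gripper opens to 85 mm and grips with 20 to 120 N. Pads are 22 mm wide; open, the fingers measure 114 mm over their backs; the gripper's body (76 mm by 85 mm) begins 54 mm behind the grasp point. The pads swing forward as they close: fully open they stand 13 mm farther back than shut.
Start: joints at [1.153, 0.241, 0.005, 1.335, 0, 1.571], TCP at [0.203, 0.457, 0.231] pointing down, gripper open.
Joint ranges: [-2.72, 2.72], [-1.05, 1.87], [-1.09, 1.28], [-1.99, 2.15], [-1.42, 1.44], [-3.14, 3.14]. Speed limits (rad/s): [2.79, 2.79, 3.14, 3.14, 3.14, 3.14].

### API

Orientations are given as a unit quaternion [x, y, z, w].
In Python, from workcell import bot, vision, workorder gives the robot as it stands.
- The arm moves only by the shell command python3 -m creep 'ROWS' [OPENING]. ROWS is JSON, a list of rows, each a list of 2 entries, a list of its own where there are three numbers: the shift along the tool's x, y, z in mm, then the turn, a rotation vector about the tool's x, y, z in rad. In form: [[[dx, dy, dz], [wx, wy, wz]], ...]. A call has 1 to 12 rows; each row shifts and turns the commanded pose from where the row before left it, along the tool's axes as they then stand; what a row does not reach is not made up. A row lasts 1/8 s, in which the tool goes at most 62.5 mm and 10.7 degrees, less where a joint would pass 70% of its speed; a pose out of reach is approached as far as the arm can. A call is refused whole if a number of a shift passes 62.5 or a number of a turn 0.188, either way. A call with a gripper value outside its range is refused whole. OPENING is the finger opening in mm, from 0 to 85.4, set as the call begins (- or left out, the last holds). The fingers move at their own pace and stop on an object; the grip force is fixed at half the most. Time passes only in rows, so rows that do not move let the fingers close. It gives the time, the measured TCP pose, the force, the opening and the grip force at its end, in the units of the state.
- bot.get_obs(): the state, without advancing time (a new reading comes with each control period).
- vision.camera(name): name is "side" or "top" or "wrist"; returns a dict with "image" (420x560x3 uint8, blue, green, red), "z_map" (420x560 float32, m along the optical axis (not along the pixel's ray), 0 where there is no reading), "K" (3x3 intrinsics, pixels), "k1" (the pictures are not rectified: a ray, as slopes to the right and down, at radius r is drawn at 1 + k1 r^2 times it, then the intrinsics apply), "rvec" (rotation vector, rad) and "tvec" (3), from world to camera coordinates, as OpenCV has them; the wrist camera has in their place "tool_from_camera" (4x4, takes a point from camera to tool coordinates, whose origin is the TCP and whose axes are the flange's). Camera axes: x right, y down, z forward; pixel columns grow to the right and rows downward; lengths in m; the calibration is good to about 2 mm. A picture is of the moment at which its call begins: read the wrist's pose just before it.
- workorder.job_done(): hands the job in; it is judged then, once.
Trained networks look in a picture, given as the dict that the camera call returned (one of the last four; its "shot" number tells which), for a name from the list of things; names that differ only in an ending like _2 or _b are one class to them, and where a whole thing is asked for, a point or a joint stands for the part that bears it (a point fixed in the world has none). Each returns a list of dicts, best first, with "score" (0 to 1); they miss things now and then, are a little off and sometimes report something else, mostly with a low value. They report only what shows in the picture. A call takes as long as a camera call. They do not tell look-alikes from the thing itself.
- vision.spot_in(picture, query): "position" ([column, row] in pixels, amid what is visible of it).
- vision.place_of(picture, query): "position" ([column, row] in pixels: a listed point, or the origin of a listed thing).
The state is a dict: "clock": time; "joint_pos": joint angles; "joint_vel": joint speeds; "tau": joint torques, N m; "eef_pos": TCP position; "tool_rot": TCP orientation; "ft_force": force on the tool from outside, world axes, zero at the start; "ft_torque": the same for the moment, N m; "grip_width": finger opening in m; "grasp_force": force on a finger pad.
Only numpy, scipy, OpenCV 4.12 (cv2) and the standard library are available. Lean on these libraries where they do the work, as an engineer would, in place of code of your own. Each camera call takes 0.05 s, during which the arm holds its last target. There are 200 camera calls.

### The job

Stand the oak block on edge in the bed of the blue cam clamp, then use the orange-handled flat-blade key in the brass slotted head to turn the cam clockwise until it is fully home, which pushes the block up against the fence. Put the key back upright in its wooden stand, and leave the tin, the wooden spool and the bored block standing where they are.

Things in the scene. Friction and masses are not known exactly. Their poses are not given: they have to be found in the camera images.
- work: Oak block standing on its long narrow edge: 45 mm thick (its x), 185 mm long (its y), 100 mm tall (z), 0.4 to 0.7 kg. Origin at the centre of its underside. It may stand in the clamp either way round.
- block_mid (a point): Centre of the oak block, 50 mm above its underside; same axes as the block (x across the 45 mm thickness, y along the 185 mm length). Best gripped across x, in the upper half, so that the fingers stay above the clamp's low walls.
- clamp: Cam clamp bolted to the bench (it stands elsewhere and turned in every start): blue base plate 170 (x) x 236 (y) x 15 mm, origin at the centre of its underside, z up. On it, from +x to -x: a fence (face at x = +55.5 mm, top 40 mm above the bench), the bed for the block (block's length along y), and the cam. Two end stops (tops 37 mm above the bench) stand across the ends of the bed with their inner faces at y = +-99.5 mm, so the block has 7 mm to spare at each end.
- clamp_seat (a point): Point on the base plate's upper face (15 mm above the bench), at x = +33 mm, y = 0 of the clamp, right under the block's centre when the block is home against the fence. Axes as the clamp. When the cam is open the block may be set down 0 to 10 mm short of this point towards -x (5 mm short is about the middle of the room there is); the closing cam pushes it home.
- cam_slot (a point): Centre of the floor of the slot in the brass head, on the cam's vertical turning axis (clamp x = -33.5 mm, y = 0), 33.5 mm above the bench. The slot runs along this point's y axis (it turns with the cam), is 7 mm wide, 16 mm deep (its mouth 49.5 mm above the bench, with a 1.5 mm chamfer), open at both ends of the 38 mm round head. The steel cam disc under it (radius 24 mm, centre 20 mm off the axis towards the point's +y) reaches 33.5 mm above the bench.
- cam (a joint): Angle of the cam (rad): grows as it is turned clockwise seen from above; 0 = fully open with the slot along the clamp's y; 1.571 = fully home at a hard stop, with the slot along the clamp's x. It starts between 0.15 and 0.5, stays where it is left, and resists with about 0.1 N m. The key has about 0.12 rad of play in the slot, so it must be turned that much past the wanted angle (or until the stop is felt).
- key: Flat-blade key, 126 mm long, 0.13 to 0.21 kg, standing blade down in its stand. Origin at the centre of the blade's lower edge, z up through the handle. Blade 4 mm thick (x) by 26 mm wide (y) by 22 mm long, then a 14 mm round shank, a 46 mm round collar 50 to 56 mm above the tip, and an orange handle 28 x 28 mm square (sides along x and y) from 56 to 126 mm above the tip.
- key_grip (a point): Middle of the key's orange handle, 91 mm above the blade's lower edge, on its axis; axes as the key.
- key_tip (a point): Centre of the lower edge of the key's blade; axes as the key (y along the blade's width).
- stand_top (a point): Centre of the mouth of the key stand, a fixed dark wooden block 84 x 84 x 58 mm high: this point is 58 mm above the bench. Its square hole is 32 mm wide and 55 mm deep; the key hangs in it at any yaw with its collar on the stand's top (tip 50 mm below this point).
- tin: Bystander: open grey tin of nails, 66 mm across, 75 mm high, standing beside the oak block; origin at the centre of its underside.
- spool: Bystander: turned wooden spool, 42 mm across, 70 mm high, standing on the other side of the oak block; origin at the centre of its underside.
- bored: Bystander: upright pale wooden block with a hole bored through it, 73 x 91 x 120 mm high, beyond the clamp's fence; origin at the centre of its underside.
- trough: Fixed obstacle: a tall grey wooden trough, about 170 mm wide and 0.6 m high, standing upright at the back right of the work, beyond the clamp; its front lies about 80 mm nearer to the robot than this origin (centre of its foot). The arm must swing past in front of it.
Things that resemble listed ones, but are neither listed nor needed, are in the scene too. What is shaped like the work but green is not meant. Leave any turquoise look-alike of the key alone.

How it is judged:
By the outcome, as a careful person would: the job done as asked, in the order asked, and still so for the second after the job is handed in, with the robot touching nothing.
It also fails if it takes over 72 s, if anything falls off the work surface, if the arm or the gripper's body presses on something with over 40 N, if the wrist force passes 120 N, or if a joint passes its speed limit or range.

## Working session

There is one attempt and no reset: what is moved stays moved. The work goes in short steps, Python scripts to look and compute and a shell command to move; the robot and the scene stay as the last step left them, time stands still between calls to the robot, and variables do not carry over. Pictures are saved under pics/ and viewed, at most 10 in all, crops included, and the job is handed in when it is done.

```bash
ls; mkdir -p pics
cat > h.py <<'E'
import numpy as np, cv2, json
from scipy.spatial.transform import Rotation as R
from workcell import bot, vision, workorder
def pose(c, obs=None):
    if 'rvec' in c:
        Rm=cv2.Rodrigues(np.array(c['rvec'],float))[0]; t=np.array(c['tvec'],float).ravel()
        return Rm.T, -Rm.T@t
    T=np.array(c['tool_from_camera']); Rt=R.from_quat(obs['tool_rot']).as_matrix()
    return Rt@T[:3,:3], Rt@T[:3,3]+np.array(obs['eef_pos'])
def ray(c,uv):
    K=np.array(c['K']); k=float(np.ravel(c['k1'])[0])
    d=(np.atleast_2d(uv)-K[:2,2])/[K[0,0],K[1,1]]
    u=d.copy()
    for _ in range(20): u=d/(1+k*(u**2).sum(1,keepdims=True))
    return np.c_[u,np.ones(len(u))]
def atz(c,uv,z,obs=None):
    Rm,o=pose(c,obs); r=ray(c,uv)@Rm.T
    return o+r*((z-o[2])/r[:,2:3])
def cloud(c,obs=None):
    Rm,o=pose(c,obs); z=c['z_map']; v,u=np.mgrid[:z.shape[0],:z.shape[1]]
    r=ray(c,np.c_[u.ravel(),v.ravel()].astype(float))*z.reshape(-1,1)
    p=r@Rm.T+o; p[z.ravel()==0]=np.nan
    return p.reshape(z.shape+(3,))
def shot(n):
    o=bot.get_obs(); return vision.camera(n),o
E
cat > a.py <<'E'
from h import *
np.set_printoptions(precision=3,suppress=True)
H=dict(work=0,block_mid=.05,clamp=0,clamp_seat=.015,cam_slot=.0335,key=.008,key_grip=.099,stand_top=.058,tin=0,spool=0,bored=0,trough=0)
for n in ['top','side']:
    c,o=shot(n); cv2.imwrite(f'pics/{n}0.png',c['image'])
    P=cloud(c,o); np.save(f'{n}.npy',P)
    print(n,pose(c,o)[1])
    for q,z in H.items():
        for d in vision.place_of(c,q)[:3]:
            print(q,round(d['score'],2),np.round(d['position']),atz(c,[d['position']],z,o)[0])
print(bot.get_obs()['tool_rot'])
E
python3 a.py
```

```text
pics
top [ 0.345 -0.069  1.56 ]
work 0.58 [439. 249.] [ 0.448 -0.565  0.   ]
work 0.57 [366. 182.] [ 0.672 -0.341  0.   ]
block_mid 0.8 [446. 250.] [ 0.443 -0.571  0.05 ]
block_mid 0.72 [377. 213.] [ 0.561 -0.36   0.05 ]
block_mid 0.57 [380. 212.] [ 0.564 -0.37   0.05 ]
clamp 0.91 [265. 229.] [ 0.522 -0.006  0.   ]
clamp_seat 0.84 [257. 215.] [0.566 0.017 0.015]
cam_slot 0.81 [262. 235.] [0.5   0.    0.034]
key 0.75 [164. 254.] [0.447 0.314 0.008]
key 0.66 [153. 218.] [0.566 0.354 0.008]
key_grip 0.63 [144. 218.] [0.553 0.354 0.099]
key_grip 0.53 [161. 249.] [0.457 0.304 0.099]
stand_top 0.94 [150. 219.] [0.554 0.35  0.058]
tin 0.78 [364. 241.] [ 0.477 -0.323  0.   ]
tin 0.75 [376. 214.] [ 0.565 -0.368  0.   ]
spool 0.78 [366. 180.] [ 0.678 -0.339  0.   ]
bored 0.95 [269. 181.] [ 0.681 -0.023  0.   ]
side [-0.149  1.484  0.702]
work 0.89 [355. 196.] [ 0.445 -0.563  0.   ]
work 0.66 [319. 205.] [ 0.554 -0.361  0.   ]
block_mid 0.62 [355. 185.] [ 0.458 -0.586  0.05 ]
block_mid 0.57 [316. 195.] [ 0.563 -0.341  0.05 ]
clamp 0.63 [290. 232.] [ 0.537 -0.013  0.   ]
clamp_seat 0.56 [282. 228.] [ 0.564 -0.004  0.015]
clamp_seat 0.38 [320. 206.] [ 0.528 -0.307  0.015]
cam_slot 0.48 [300. 230.] [0.478 0.025 0.033]
cam_slot 0.18 [255. 222.] [0.663 0.037 0.033]
key 0.66 [229. 270.] [0.565 0.38  0.008]
key 0.63 [269. 269.] [0.456 0.314 0.008]
key 0.42 [231. 239.] [0.687 0.175 0.008]
key_grip 0.86 [231. 239.] [0.578 0.344 0.099]
key_grip 0.82 [267. 243.] [0.462 0.319 0.099]
stand_top 0.87 [234. 250.] [0.574 0.335 0.058]
spool 0.43 [292. 205.] [ 0.657 -0.297  0.   ]
bored 0.62 [257. 222.] [ 0.695 -0.036  0.   ]
[0.207 0.978 0.    0.   ]
```

Run:
```python
import cv2
a=cv2.imread('pics/top0.png'); cv2.imwrite('pics/t1.png',cv2.resize(a[130:300,100:500],None,fx=2,fy=2,interpolation=cv2.INTER_CUBIC))
```

```text
(no output)
```

View pics/t1.png

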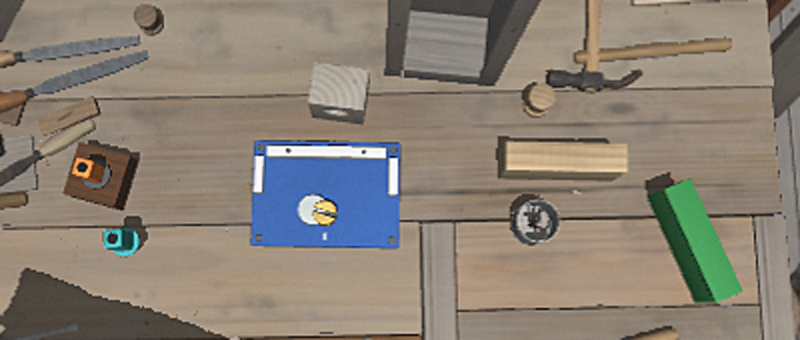

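View pics/side0.png

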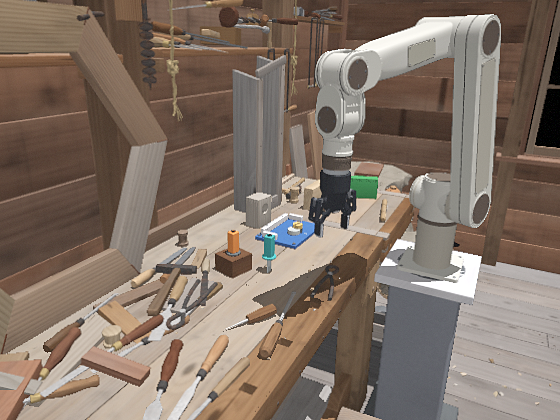

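The crop shows the oak block at about (381,209) in the full picture, between the tin and the spool. The clamp is at (263,227) with its fence on the far side, and the key is in its stand at (145,215). Green and turquoise are the decoys. Next I take the block, clamp and stand from depth.

```bash
cat > m.py <<'E'
from h import *
np.set_printoptions(precision=4,suppress=True)
c,o=shot('top'); P=cloud(c,o); im=c['image'].astype(int); hsv=cv2.cvtColor(c['image'],cv2.COLOR_BGR2HSV)
def rect(m,name):
    q=P[m]; q=q[~np.isnan(q[:,0])]
    r=cv2.minAreaRect((q[:,:2]*1000).astype(np.float32)); print(name,len(q),r,'z',np.median(q[:,2]), 'box',cv2.boxPoints(r).round().tolist())
X,Y,Z=P[...,0],P[...,1],P[...,2]
rect((Z>.09)&(Z<.11)&(abs(X-.56)<.06)&(abs(Y+.365)<.13),'block')
rect((abs(hsv[...,0].astype(int)-110)<14)&(hsv[...,1]>130)&(abs(X-.52)<.13)&(abs(Y)<.18)&(Z<.03),'clamp')
rect((Z>.045)&(Z<.07)&(abs(X-.555)<.07)&(abs(Y-.35)<.07),'stand')
rect((Z>.11)&(Z<.15)&(abs(X-.555)<.07)&(abs(Y-.35)<.07),'handle')
rect((Z>.10)&(Z<.14)&(abs(X-.68)<.08)&(abs(Y+.02)<.08),'bored')
rect((Z>.06)&(Z<.09)&(abs(X-.47)<.05)&(abs(Y+.32)<.05),'tin')
rect((Z>.055)&(Z<.08)&(abs(X-.67)<.05)&(abs(Y+.34)<.05),'spool')
rect((Z>.3)&(Z<.7)&(X>.6)&(Y<-.05)&(Y>-.5),'trough')
E
python3 m.py
```

```text
block 903 ((569.6494140625, -370.3847351074219), (184.48817443847656, 45.5446891784668), 87.79351806640625) z 0.09899372951975649 box [[543.0, -462.0], [589.0, -463.0], [596.0, -279.0], [550.0, -277.0]]
clamp 2907 ((530.798828125, 0.7362594604492188), (234.59803771972656, 169.58787536621094), 87.92207336425781) z 0.013955443394387368 box [[442.0, -113.0], [611.0, -120.0], [620.0, 115.0], [450.0, 121.0]]
stand 605 ((561.74658203125, 355.9825439453125), (87.96686553955078, 83.9806137084961), 73.8193588256836) z 0.057036414252474854 box [[509.0, 325.0], [590.0, 302.0], [614.0, 387.0], [534.0, 410.0]]
handle 105 ((561.4645385742188, 356.04632568359375), (30.494691848754883, 27.511327743530273), 75.71765899658203) z 0.130804544372231 box [[544.0, 345.0], [571.0, 338.0], [579.0, 367.0], [552.0, 374.0]]
bored 621 ((689.9297485351562, -39.11594009399414), (109.18746948242188, 86.89714050292969), 81.84516906738281) z 0.11890875758897113 box [[639.0, -87.0], [725.0, -99.0], [741.0, 9.0], [655.0, 21.0]]
tin 65 ((475.3689270019531, -326.92181396484375), (63.127586364746094, 63.45020294189453), 2.4902472496032715) z 0.07319615294942672 box [[442.0, -297.0], [445.0, -360.0], [508.0, -357.0], [506.0, -294.0]]
spool 152 ((669.7747192382812, -343.3992919921875), (39.79077911376953, 41.41441345214844), 7.170360088348389) z 0.06845908910966736 box [[647.0, -325.0], [653.0, -366.0], [692.0, -361.0], [687.0, -320.0]]
trough 8408 ((903.0709228515625, -275.0155029296875), (406.1798400878906, 449.9666442871094), 0.0032385969534516335) z 0.5481382366146685 box [[700.0, -50.0], [700.0, -500.0], [1106.0, -500.0], [1106.0, -50.0]]
```

```bash
python3 -m creep '[[[0,0,0],[0,0,0.17]],[[0,0,0],[0,0,0.17]],[[0,0,0],[0,0,0.17]],[[0,0,0],[0,0,0.17]],[[0,0,0],[0,0,0.17]],[[0,0,0],[0,0,0.17]],[[0,0,0],[0,0,0.17]],[[-54,26,2],[0,0,0]],[[-54,26,2],[0,0,0]],[[-54,26,2],[0,0,0]],[[-54,26,2],[0,0,0]],[[-54,26,2],[0,0,0]]]' 85
python3 -m creep '[[[-54,26,2],[0,0,0]],[[-54,26,2],[0,0,0]],[[-54,26,2],[0,0,0]],[[-54,26,2],[0,0,0]],[[-54,26,2],[0,0,0]],[[-54,26,2],[0,0,0]],[[-54,26,2],[0,0,0]],[[-54,26,2],[0,0,0]],[[-54,26,2],[0,0,0]],[[-54,26,2],[0,0,0]],[[0,0,0],[0,0,0]],[[0,0,0],[0,0,0]]]'
cat >> h.py <<'E'
def delta(x,y,z,yaw,o=None):
    "shift in tool axes (mm) and turn about tool z to bring TCP to x,y,z with tool y at yaw (deg, mod 180), tool down"
    o=o or bot.get_obs(); Rt=R.from_quat(o['tool_rot']).as_matrix()
    ya=np.degrees(np.arctan2(Rt[1,1],Rt[0,1])); d=(yaw-ya+90)%180-90
    print('pos',np.round(o['eef_pos'],4),'yaw',round(ya,2),'tilt',Rt[:,2].round(3),'F',np.round(o['ft_force'],1),'w',round(o['grip_width'],4),'t',round(o['clock'],2),'j6',round(o['joint_pos'][5],2))
    print('tool shift now',(Rt.T@(np.array([x,y,z])-o['eef_pos'])*1000).round(1),'turn',round(-np.radians(d),3))
    yw=np.radians(ya+d); Y=np.array([np.cos(yw),np.sin(yw),0]); X=np.array([-Y[1],Y[0],0]); v=np.array([x,y,z])-o['eef_pos']
    print('shift after turn',(np.array([X@v,Y@v,-v[2]])*1000).round(1))
E
cat > b.py <<'E'
from h import *
np.set_printoptions(precision=4,suppress=True)
P=np.load('top.npy');X,Y,Z=P[...,0],P[...,1],P[...,2]
for y in np.arange(-.5,.05,.05):
    m=(Z>.15)&(Z<.75)&(X>.55)&(abs(Y-y)<.025); print(round(y,2),np.nanmin(X[m]) if m.any() else None,end='; ')
print()
c,o=shot('wrist'); P=cloud(c,o); cv2.imwrite('pics/w1.png',c['image'])
X,Y,Z=P[...,0],P[...,1],P[...,2]
m=(Z>.09)&(Z<.11)&(abs(X-.57)<.06)&(abs(Y+.37)<.15)
r=cv2.minAreaRect((P[m][:,:2]*1000).astype(np.float32)); print(m.sum(),r,np.median(Z[m]),cv2.boxPoints(r).round())
delta(.5696,-.3704,.056,-2.2)
E
python3 b.py
```

```text
clock: 2.85
eef_pos: [0.3234, 0.1808, 0.2216]
tool_rot: [0.72, 0.694, 0.001, 0.0]
ft_force: [2.0, -0.1, -0.8]
grip_width: 0.0849
grasp_force: 0.0
clock: 4.35
eef_pos: [0.5622, -0.3667, 0.2003]
tool_rot: [0.72, 0.694, -0.0, -0.001]
ft_force: [-0.3, 0.1, -0.2]
grip_width: 0.0848
grasp_force: 0.0
-0.5 0.8794889645469022; -0.45 0.9072793603197895; -0.4 0.9070519127955515; -0.35 0.9083636849625468; -0.3 0.6998581028821107; -0.25 0.7004858469824912; -0.2 0.7070159357864714; -0.15 0.7126603905244193; -0.1 0.7192732105809297; -0.05 0.8247793647374868; -0.0 0.8497492086836221; 
11311 ((564.5374755859375, -399.900146484375), (251.407958984375, 66.60356903076172), 80.1078872680664) 0.10049467709051776 [[ 510. -518.]
 [ 576. -529.]
 [ 619. -282.]
 [ 553. -270.]]
pos [ 0.5623 -0.3661  0.2013] yaw -2.1 tilt [-0.001  0.001 -1.   ] F [-0.8  0.2  0.2] w 0.0849 t 4.4 j6 1.03
tool shift now [ -4.1   7.5 145.3] turn 0.002
shift after turn [ -4.    7.4 145.3]
```

View pics/w1.png

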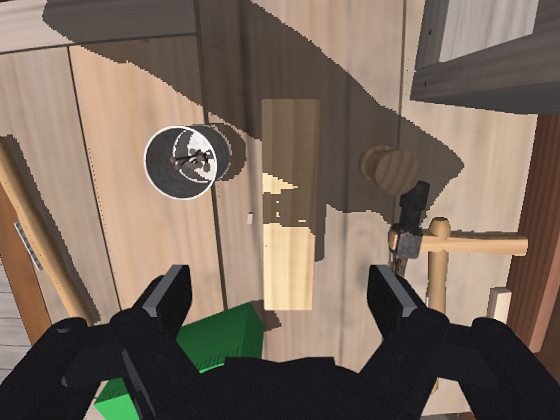

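The oak block lies between the fingers, columns 262 to 320 and rows 98 to 310. The tin is at (185,162) and the spool at (393,170), both clear of the fingers. I go down and grip.

```bash
python3 -m creep '[[[-4,7,20],[0,0,0]],[[0,0,30],[0,0,0]],[[0,0,30],[0,0,0]],[[0,0,30],[0,0,0]],[[0,0,20],[0,0,0]],[[0,0,15],[0,0,0]],[[0,0,0],[0,0,0]],[[0,0,0],[0,0,0]]]'
python3 -m creep '[[[0,0,0],[0,0,0]],[[0,0,0],[0,0,0]],[[0,0,0],[0,0,0]],[[0,0,0],[0,0,0]],[[0,0,0],[0,0,0]],[[0,0,0],[0,0,0]],[[0,0,0],[0,0,0]],[[0,0,0],[0,0,0]]]' 30
```

```text
clock: 5.4
eef_pos: [0.5701, -0.3713, 0.0574]
tool_rot: [0.72, 0.694, 0.0, 0.001]
ft_force: [1.1, -0.3, 0.5]
grip_width: 0.0848
grasp_force: 0.0
clock: 6.4
eef_pos: [0.5702, -0.3715, 0.0573]
tool_rot: [0.72, 0.694, 0.0, 0.001]
ft_force: [1.3, -0.8, 5.6]
grip_width: 0.0443
grasp_force: 62.7
```

```bash
python3 -m creep '[[[0,0,-15],[0,0,0]],[[0,0,-25],[0,0,0]],[[0,0,-30],[0,0,0]],[[0,0,-30],[0,0,0]],[[20,-1.5,0],[0,0,0]],[[30,-2.5,0],[0,0,0]],[[40,-2.5,0],[0,0,0]],[[40,-2.5,0],[0,0,0]],[[40,-2.5,0],[0,0,0]],[[40,-2.5,0],[0,0,0]],[[40,-2.5,0],[0,0,0]],[[40,-2.5,0],[0,0,0]]]'
python3 -m creep '[[[40,-2.5,0],[0,0,0]],[[30,-2.5,0],[0,0,0]],[[9.5,-2,0],[0,0,0]],[[0,0,0],[0,0,0]],[[0,0,0],[0,0,0]],[[0,0,0],[0,0,0]]]'
cat > c.py <<'E'
from h import *
np.set_printoptions(precision=4,suppress=True)
c,o=shot('wrist'); P=cloud(c,o); cv2.imwrite('pics/w2.png',c['image'])
for q,z in dict(clamp_seat=.015,cam_slot=.0335,clamp=0).items():
    for d in vision.place_of(c,q)[:2]: print(q,round(d['score'],2),np.round(d['position']),atz(c,[d['position']],z,o)[0])
delta(.559,-.0015,.073,-2.1)
E
python3 c.py; python3 m.py | grep clamp
```

```text
clock: 7.9
eef_pos: [0.5595, -0.0793, 0.1551]
tool_rot: [0.72, 0.694, -0.001, -0.002]
ft_force: [0.8, 0.3, -5.1]
grip_width: 0.0447
grasp_force: 62.4
clock: 8.65
eef_pos: [0.5572, -0.0021, 0.1562]
tool_rot: [0.721, 0.693, -0.0, 0.0]
ft_force: [0.4, -0.5, -5.6]
grip_width: 0.0442
grasp_force: 62.3
cam_slot 0.61 [213. 200.] [0.4973 0.0059 0.0335]
pos [ 0.5572 -0.0015  0.1563] yaw -2.17 tilt [-0. -0. -1.] F [-0.2  0.3 -6. ] w 0.0445 t 8.85 j6 1.61
tool shift now [ 0.1  1.8 83.3] turn -0.001
shift after turn [ 0.1  1.8 83.3]
clamp 767 ((528.0887451171875, -76.12016296386719), (80.5562515258789, 168.77960205078125), 89.0560531616211) z 0.013974449173333792 box [[443.0, -115.0], [612.0, -118.0], [613.0, -37.0], [444.0, -34.0]]
  return _methods._mean(a, axis=axis, dtype=dtype,
  ret = ret.dtype.type(ret / rcount)
```

View pics/w2.png

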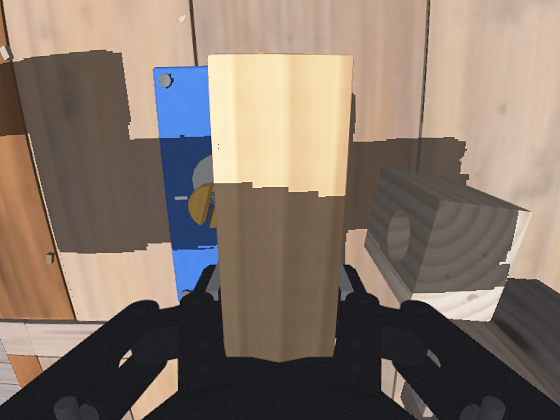

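The wrist view shows the block held square over the bed. The cam head is at (205,200) left of it, and the bored block at (440,230) is clear on the right. I check the ends of the held block before setting it down.

Run:
```python
from h import *
np.set_printoptions(precision=4,suppress=True)
c,o=shot('wrist'); print(atz(c,[[212,56],[352,55],[155,68]],.199,o)[:2], atz(c,[[155,68],[206,67]],.015,o))
P=cloud(c,o);m=(P[...,2]>.185)&(P[...,2]<.21)&(abs(P[...,0]-.557)<.05)&(P[...,1]>.02); print(P[m].min(0),P[m].max(0))
c,o=shot('top'); P=cloud(c,o);m=(P[...,2]>.185)&(P[...,2]<.21)&(abs(P[...,0]-.557)<.05)&(abs(P[...,1])<.12); print(P[m].min(0),P[m].max(0))
print(atz(c,np.array([[250,272],[0,0]])*.5+[0,0],.015,o)[0])
```

```text
[[0.5402 0.0936 0.199 ]
 [0.5826 0.0923 0.199 ]] [[0.4535 0.1221 0.015 ]
 [0.4984 0.1203 0.015 ]]
[0.5352 0.02   0.1969] [0.5832 0.0943 0.2021]
[ 0.5305 -0.092   0.1865] [0.5784 0.0924 0.2066]
[0.8381 0.4508 0.015 ]
```

```bash
python3 -m creep '[[[0,3,15],[0,0,0]],[[0,0,20],[0,0,0]],[[0,0,20],[0,0,0]],[[0,0,12],[0,0,0]],[[0,0,7],[0,0,0]],[[0,0,4],[0,0,0]],[[0,0,2],[0,0,0]],[[0,0,2],[0,0,0]],[[0,0,0],[0,0,0]],[[0,0,0],[0,0,0]]]'
```

```text
clock: 10.25
eef_pos: [0.5604, -0.0011, 0.0746]
tool_rot: [0.72, 0.694, 0.0, 0.0]
ft_force: [0.5, -0.3, -5.1]
grip_width: 0.0444
grasp_force: 62.3
```

```bash
python3 -m creep '[[[0,0,1],[0,0,0]],[[0,0,1],[0,0,0]],[[0,0,0.5],[0,0,0]],[[0,0,0],[0,0,0]]]'; python3 -m creep '[[[0,0,0],[0,0,0]],[[0,0,0],[0,0,0]],[[0,0,0],[0,0,0]],[[0,0,0],[0,0,0]]]' 65
```

```text
clock: 10.75
eef_pos: [0.5602, -0.001, 0.0722]
tool_rot: [0.72, 0.694, 0.0, 0.0]
ft_force: [-2.0, 1.1, -1.6]
grip_width: 0.0444
grasp_force: 62.8
clock: 11.25
eef_pos: [0.5604, -0.0011, 0.072]
tool_rot: [0.72, 0.694, 0.0, 0.0]
ft_force: [0.1, 0.7, -0.4]
grip_width: 0.0653
grasp_force: 0.0
```

```bash
python3 -m creep '[[[0,0,-20],[0,0,0]],[[0,0,-40],[0,0,0]],[[0,0,-45],[0,0,0]],[[0,0,-40],[0,0,0]],[[40,0,0],[0,0,0]],[[50,-2,0],[0,0,0]],[[50,-2,0],[0,0,0]],[[50,-2,0],[0,0,0]],[[50,-2,0],[0,0,0]],[[30,-2,0],[0,0,0]],[[0,0,0],[0,0,0]],[[0,0,0],[0,0,0]]]' 85
python3 m.py 2>/dev/null| egrep 'block|bored|tin|spool'
python3 - <<'E'
from h import *
np.set_printoptions(precision=4,suppress=True)
c,o=shot('wrist'); P=cloud(c,o); cv2.imwrite('pics/w3.png',c['image'])
hsv=cv2.cvtColor(c['image'],cv2.COLOR_BGR2HSV)
X,Y,Z=P[...,0],P[...,1],P[...,2]
m=(hsv[...,0]>4)&(hsv[...,0]<16)&(hsv[...,1]>170)&(Z>.125)&(Z<.14)&(abs(X-.56)<.05)&(abs(Y-.356)<.05)
r=cv2.minAreaRect((P[m][:,:2]*1000).astype(np.float32)); print(m.sum(),r,np.median(Z[m]))
for d in vision.place_of(c,'stand_top')[:2]: print(d['score'],d['position'],atz(c,[d['position']],.058,o))
for d in vision.place_of(c,'key_grip')[:2]: print(d['score'],d['position'],atz(c,[d['position']],.099,o))
delta(.5615,.356,.08,75.7)
E
```

```text
clock: 12.75
eef_pos: [0.5601, 0.2686, 0.2166]
tool_rot: [0.72, 0.694, -0.0, 0.0]
ft_force: [0.5, -0.7, -0.4]
grip_width: 0.085
grasp_force: 0.0
block 0 ((0.0, 0.0), (0.0, 0.0), 0.0) z nan box [[0.0, 0.0], [0.0, 0.0], [0.0, 0.0], [0.0, 0.0]]
bored 622 ((690.4556884765625, -39.00790023803711), (108.71892547607422, 88.8029556274414), 81.14566040039062) z 0.11893498201819652 box [[638.0, -86.0], [726.0, -100.0], [743.0, 8.0], [655.0, 22.0]]
tin 62 ((475.52777099609375, -327.6343078613281), (62.84466552734375, 61.853336334228516), 89.09733581542969) z 0.07256959752728276 box [[444.0, -359.0], [506.0, -360.0], [507.0, -297.0], [445.0, -296.0]]
spool 152 ((669.846923828125, -342.7494812011719), (39.66749954223633, 41.1949577331543), 83.92922973632812) z 0.06889838558447237 box [[647.0, -360.0], [688.0, -365.0], [692.0, -325.0], [651.0, -321.0]]
361 ((562.4198608398438, 358.094482421875), (27.384483337402344, 27.461528778076172), 74.77166748046875) 0.1332458163177104
0.92 [165.5, 164.8] [[0.4636 0.3099 0.099 ]]
0.7 [283.7, 366.8] [[0.5579 0.0886 0.099 ]]
pos [0.5604 0.2679 0.217 ] yaw -2.22 tilt [ 0. -0. -1.] F [-0.1  0.2  0.1] w 0.0847 t 12.95 j6 2.06
tool shift now [ 88.1  -2.4 137. ] turn -1.36
shift after turn [ 20.7  85.6 137. ]
```

View pics/w3.png

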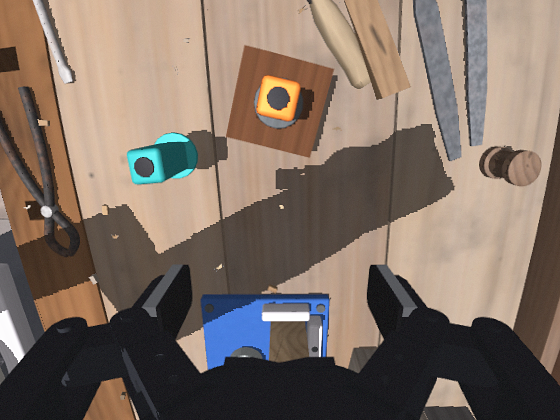

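The orange handle stands in the stand at (278,98) and the turquoise decoy at (145,167). The block sits in the clamp bed at the bottom of the picture, and depth puts the handle at (0.562, 0.357) with yaw 75°. I turn, move above it and grip.

```bash
python3 -m creep '[[[0,0,0],[0,0,-0.168]],[[0,0,0],[0,0,-0.168]],[[0,0,0],[0,0,-0.168]],[[0,0,0],[0,0,-0.168]],[[0,0,0],[0,0,-0.168]],[[0,0,0],[0,0,-0.168]],[[0,0,0],[0,0,-0.168]],[[0,0,0],[0,0,-0.168]],[[11,43,0],[0,0,0]],[[11,43,0],[0,0,0]],[[0,0,0],[0,0,0]],[[0,0,0],[0,0,0]]]' 62
python3 - <<'E'
from h import *
delta(.562,.357,.08,75)
E
```

```text
clock: 14.45
eef_pos: [0.5614, 0.357, 0.2167]
tool_rot: [0.132, 0.991, -0.0, -0.0]
ft_force: [-0.6, -0.6, -0.3]
grip_width: 0.062
grasp_force: 0.0
pos [0.5614 0.357  0.2167] yaw 74.85 tilt [-0.    -0.001 -1.   ] F [-0.6 -0.6 -0.3] w 0.062 t 14.45 j6 0.83
tool shift now [ -0.6   0.2 136.7] turn -0.003
shift after turn [-5.000e-01  1.000e-01  1.367e+02]
```

```bash
python3 -m creep '[[[0,0,20],[0,0,0]],[[0,0,30],[0,0,0]],[[0,0,30],[0,0,0]],[[0,0,30],[0,0,0]],[[0,0,17],[0,0,0]],[[0,0,10],[0,0,0]],[[0,0,0],[0,0,0]]]'
python3 -m creep '[[[0,0,0],[0,0,0]],[[0,0,0],[0,0,0]],[[0,0,0],[0,0,0]],[[0,0,0],[0,0,0]],[[0,0,0],[0,0,0]],[[0,0,0],[0,0,0]]]' 10
python3 -m creep '[[[0,0,-10],[0,0,0]],[[0,0,-25],[0,0,0]],[[0,0,-35],[0,0,0]],[[0,0,-40],[0,0,0]],[[0,0,-20],[0,0,0]],[[0,0,0],[0,0,0]],[[0,0,0],[0,0,0]]]'
python3 - <<'E'
from h import *
c,o=shot('side'); i=c['image']
for q in ['key_tip','key_grip']:
    print([(q,round(d['score'],2),np.round(d['position'])) for d in vision.place_of(c,q)[:3]])
Rm,p=pose(c); t=np.array(o['eef_pos'])
uv,_=cv2.projectPoints(t.reshape(1,3),np.array(c['rvec'],float),np.array(c['tvec'],float),np.array(c['K'],float),np.zeros(4)); u,v=uv.ravel().astype(int); print(u,v)
cv2.imwrite('pics/s1.png',cv2.resize(i[v-45:v+75,u-60:u+60],None,fx=5,fy=5,interpolation=cv2.INTER_CUBIC))
E
```

```text
clock: 15.32
eef_pos: [0.5615, 0.3574, 0.0798]
tool_rot: [0.132, 0.991, -0.0, -0.0]
ft_force: [0.3, 0.1, 1.0]
grip_width: 0.0619
grasp_force: 0.0
clock: 16.08
eef_pos: [0.5621, 0.3584, 0.0812]
tool_rot: [0.131, 0.991, 0.001, 0.001]
ft_force: [0.6, -0.0, 5.6]
grip_width: 0.0276
grasp_force: 59.8
clock: 16.95
eef_pos: [0.5606, 0.3575, 0.2081]
tool_rot: [0.131, 0.991, -0.001, -0.001]
ft_force: [-0.1, 0.1, -2.2]
grip_width: 0.0273
grasp_force: 59.2
[('key_tip', 0.79, array([230., 230.])), ('key_tip', 0.72, array([268., 273.]))]
[('key_grip', 0.87, array([267., 243.])), ('key_grip', 0.82, array([234., 203.]))]
233 209
```

View pics/s1.png

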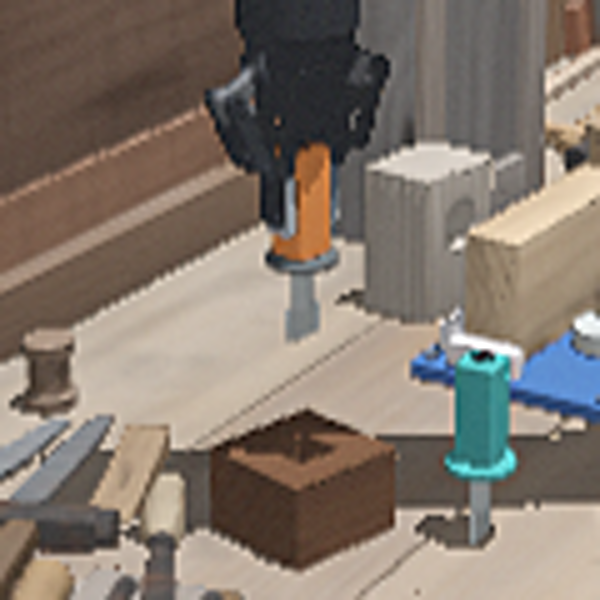

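The key has been lifted out cleanly, with the blade at about (305,310) in the crop. The left end of its lower edge sits lower, which suggests the blade lies parallel to the tool's y. I confirm this with depth.

Run:
```python
from h import *
np.set_printoptions(precision=1,suppress=True)
c,o=shot('side'); P=cloud(c); e=np.array(o['eef_pos']); k=P-e
# tip expected at TCP z -.072
m=(k[...,2]>-.068)&(k[...,2]<-.053)&(np.hypot(k[...,0],k[...,1])<.03)
q=k[m]*1000; print(m.sum()); print(q)
u,s,v=np.linalg.svd(q[:,:2]-q[:,:2].mean(0)); print('dir',np.degrees(np.arctan2(v[0,1],v[0,0])),s, q.mean(0))
```

```text
28
[[ -2.8  -4.2 -53.4]
 [ -2.4 -10.8 -55.9]
 [  6.   10.9 -53.2]
 [ -1.1   4.8 -54. ]
 [ -1.3  -0.7 -55.9]
 [ -1.5  -6.3 -57.9]
 [ -4.9  -6.7 -57.3]
 [  4.8  12.8 -55.7]
 [  1.6  12.1 -55.3]
 [  1.6   6.5 -57.3]
 [ -0.6   4.1 -57.7]
 [ -1.8   0.2 -58.9]
 [  1.7 -11.4 -63.8]
 [ -1.7 -11.8 -63.2]
 [  6.4  10.5 -60.2]
 [  3.9   8.7 -60.3]
 [ -0.1   9.2 -59.3]
 [ -2.5   7.2 -59.6]
 [ -2.9   2.  -61.4]
 [ -2.9  -4.  -63.5]
 [ -3.9  -8.1 -64.8]
 [  6.4  10.5 -63.6]
 [  3.4   9.4 -63.4]
 [  1.8   6.2 -64.2]
 [ -1.7   5.9 -63.6]
 [ -1.6  -0.1 -65.8]
 [  3.9  14.6 -64.9]
 [  3.4   9.6 -66.7]]
dir 72.55093715939972 [43.7 11.7] [  0.4   2.9 -60. ]
```

The blade is parallel to tool y, at yaw 75°, with its tip about 73 mm below the TCP. Next I choose a spot from which the wrist camera can see the slot.

Run:
```python
from h import *
np.set_printoptions(precision=3,suppress=True)
c,o=shot('wrist'); T=np.array(c['tool_from_camera']); print(T); K=np.array(c['K'])
cam=np.array([.498,.002,.0495])
yw=np.radians(72); Y=np.array([np.cos(yw),np.sin(yw),0]);X=np.array([np.sin(yw),-np.cos(yw),0])*1.0
Z=np.array([0,0,-1.]); X=np.cross(Y,Z)
Rt=np.c_[X,Y,Z]; print(X, R.from_quat(o['tool_rot']).as_matrix()[:,0])
for dx in (-.1,-.05,0,.05,.1,.15):
  for dy in (-.1,0,.1):
    t=np.array([.498+dx,.002+dy,.21]); p=np.linalg.inv(T)@np.r_[Rt.T@(cam-t),1]; C=t+Rt@T[:3,3]
    s=(C[2]-.115)/(C[2]-.0495); print(dx,dy,(K[:2,:2]@(p[:2]/p[2])+K[:2,2]).round(),'cam',C,'ray at block top x',(C+s*(cam-C))[0])
# w2 yellow
a=cv2.imread('pics/w2.png'); cv2.imwrite('pics/w2c.png',cv2.resize(a[140:270,150:260],None,fx=4,fy=4,interpolation=cv2.INTER_CUBIC))
```

```text
[[-0.001 -0.956 -0.293  0.075]
 [ 1.    -0.001 -0.     0.001]
 [-0.    -0.293  0.956 -0.143]
 [ 0.     0.     0.     1.   ]]
[-0.951  0.309  0.   ] [-0.965  0.261  0.002]
-0.1 -0.1 [395. 252.] cam [ 0.327 -0.074  0.353] ray at block top x 0.4610681895040575
-0.1 0 [306. 278.] cam [0.327 0.026 0.353] ray at block top x 0.4610681895040575
-0.1 0.1 [222. 302.] cam [0.327 0.126 0.353] ray at block top x 0.4610681895040575
-0.05 -0.1 [385. 210.] cam [ 0.377 -0.074  0.353] ray at block top x 0.4718538371548636
-0.05 0 [293. 238.] cam [0.377 0.026 0.353] ray at block top x 0.4718538371548636
-0.05 0.1 [206. 264.] cam [0.377 0.126 0.353] ray at block top x 0.4718538371548636
0 -0.1 [374. 164.] cam [ 0.427 -0.074  0.353] ray at block top x 0.4826394848056698
0 0 [278. 195.] cam [0.427 0.026 0.353] ray at block top x 0.4826394848056698
0 0.1 [188. 223.] cam [0.427 0.126 0.353] ray at block top x 0.4826394848056698
0.05 -0.1 [362. 114.] cam [ 0.477 -0.074  0.353] ray at block top x 0.493425132456476
0.05 0 [262. 147.] cam [0.477 0.026 0.353] ray at block top x 0.493425132456476
0.05 0.1 [168. 179.] cam [0.477 0.126 0.353] ray at block top x 0.493425132456476
0.1 -0.1 [349.  59.] cam [ 0.527 -0.074  0.353] ray at block top x 0.5042107801072822
0.1 0 [245.  95.] cam [0.527 0.026 0.353] ray at block top x 0.5042107801072822
0.1 0.1 [147. 130.] cam [0.527 0.126 0.353] ray at block top x 0.5042107801072822
0.15 -0.1 [335.  -3.] cam [ 0.577 -0.074  0.353] ray at block top x 0.5149964277580883
0.15 0 [225.  38.] cam [0.577 0.026 0.353] ray at block top x 0.5149964277580883
0.15 0.1 [123.  76.] cam [0.577 0.126 0.353] ray at block top x 0.5149964277580883
```

```bash
python3 -m creep '[[[-5,-25,0],[0,0,0]],[[-10,-45,0],[0,0,0]],[[-10,-45,0],[0,0,0]],[[-10,-45,0],[0,0,0]],[[-10,-45,0],[0,0,0]],[[-9.5,-47,0],[0,0,0]],[[0,0,0],[0,0,0]],[[0,0,0],[0,0,0]],[[0,0,0],[0,0,0]]]'
python3 - <<'E'
from h import *
np.set_printoptions(precision=4,suppress=True)
c,o=shot('wrist'); i=c['image']; cv2.imwrite('pics/w4.png',i)
for q,z in dict(cam_slot=.0335,key_tip=.135).items():
    for d in vision.place_of(c,q)[:2]: print(q,round(d['score'],2),np.round(d['position']),atz(c,[d['position']],z,o)[0])
hsv=cv2.cvtColor(i,cv2.COLOR_BGR2HSV); P=cloud(c,o);X,Y,Z=P[...,0],P[...,1],P[...,2]
m=(Z>.044)&(Z<.054)&(np.hypot(X-.498,Y-.002)<.03)
print(m.sum(),P[m].mean(0)); 
r=cv2.minEnclosingCircle((P[m][:,:2]*1000).astype(np.float32)); print(r)
ys,xs=np.where(m); print(xs.min(),xs.max(),ys.min(),ys.max())
s=(Z<.044)&(Z>.025)&(np.hypot(X-r[0][0]/1000,Y-r[0][1]/1000)<.015)
q=P[s][:,:2]; print(s.sum(), q.mean(0)); u,S,v=np.linalg.svd(q-q.mean(0)); print(np.degrees(np.arctan2(v[0,1],v[0,0])),S)
cv2.imwrite('pics/w4c.png',cv2.resize(i[ys.min()-25:ys.max()+25,xs.min()-25:xs.max()+25],None,fx=5,fy=5,interpolation=cv2.INTER_CUBIC))
E
```

```text
clock: 18.32
eef_pos: [0.5483, 0.1015, 0.2096]
tool_rot: [0.131, 0.991, 0.0, -0.0]
ft_force: [-0.2, -0.1, -1.1]
grip_width: 0.0275
grasp_force: 59.7
cam_slot 0.82 [178. 169.] [0.4975 0.0063 0.0335]
key_tip 0.95 [447.  56.] [0.4647 0.2412 0.135 ]
884 [0.4968 0.0043 0.0496]
((496.8097229003906, 3.3736612796783447), 19.143564224243164)
153 190 153 190
168 [0.4988 0.0026]
-109.40661802334053 [0.1117 0.0189]
```

View pics/w4c.png

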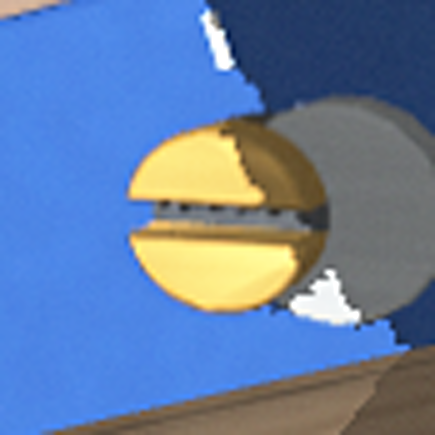

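Slot seen at about (171,171) in the full picture: centre (0.497, 0.0032), yaw 70.6°, so the cam stands at about 0.30 rad. The head radius measures 19.1 mm, which agrees with the 38 mm head. Aligning above it.

```bash
python3 -m creep '[[[0,0,0],[0,0,0.077]],[[4,-25,0],[0,0,0]],[[4,-30,0],[0,0,0]],[[4,-30,0],[0,0,0]],[[4,-25,0],[0,0,0]],[[0,0,0],[0,0,0]],[[0,0,0],[0,0,0]],[[0,0,25],[0,0,0]],[[0,0,30],[0,0,0]],[[0,0,20],[0,0,0]],[[0,0,0],[0,0,0]],[[0,0,0],[0,0,0]]]'
python3 - <<'E'
from h import *
delta(.497,.0032,.1067,70.6)
np.set_printoptions(precision=4,suppress=True)
c,o=shot('wrist'); cv2.imwrite('pics/w5.png',c['image'])
for n in ['key_tip','cam_slot']: print([(n,round(d['score'],2),np.round(d['position'])) for d in vision.place_of(c,n)[:2]])
E
```

```text
clock: 19.98
eef_pos: [0.4973, 0.0027, 0.1355]
tool_rot: [0.169, 0.986, 0.0, 0.001]
ft_force: [0.7, -0.6, -1.6]
grip_width: 0.0277
grasp_force: 59.8
pos [0.4973 0.0027 0.1355] yaw 70.53 tilt [ 0.001  0.    -1.   ] F [ 0.7 -0.6 -1.6] w 0.0277 t 19.98 j6 0.35
tool shift now [ 0.5  0.4 28.8] turn -0.001
shift after turn [ 0.5  0.4 28.8]
[('key_tip', 0.73, array([280., 213.]))]
[('cam_slot', 0.9, array([281., 209.]))]
```

View pics/w5.png

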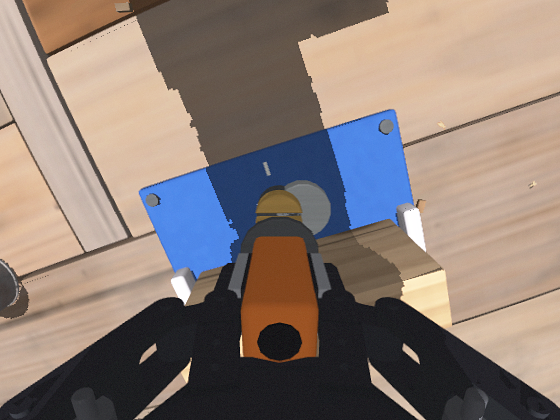

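The collar and blade line up over the brass head at (280,210). Descending into the slot.

```bash
python3 -m creep '[[[0.4,0.4,6],[0,0,0]],[[0,0,5],[0,0,0]],[[0,0,3],[0,0,0]],[[0,0,3],[0,0,0]],[[0,0,3],[0,0,0]],[[0,0,2],[0,0,0]],[[0,0,0],[0,0,0]],[[0,0,0],[0,0,0]]]'
```

```text
clock: 21.12
eef_pos: [0.4963, 0.0026, 0.1129]
tool_rot: [0.17, 0.986, 0.0, 0.0]
ft_force: [-0.5, 0.2, -1.4]
grip_width: 0.0273
grasp_force: 59.8
```

```bash
python3 -m creep '[[[0,0,2],[0,0,0]],[[0,0,2],[0,0,0]],[[0,0,0],[0,0,0]]]'
python3 -m creep '[[[0,0,0],[0,0,0.1]],[[0,0,0],[0,0,0.1]],[[0,0,0],[0,0,0.1]],[[0,0,0],[0,0,0.1]],[[0,0,0],[0,0,0.1]],[[0,0,0],[0,0,0.1]],[[0,0,0],[0,0,0]]]'
python3 -c "
from h import *
o=bot.get_obs();print(np.round(o['ft_force'],1),np.round(o['ft_torque'],2));delta(.497,.0032,.1067,-2.1)"
```

```text
clock: 21.5
eef_pos: [0.496, 0.0026, 0.1086]
tool_rot: [0.17, 0.986, -0.0, -0.0]
ft_force: [-0.5, -1.0, -1.8]
grip_width: 0.0273
grasp_force: 59.8
clock: 22.38
eef_pos: [0.4965, 0.0026, 0.1089]
tool_rot: [0.453, 0.892, 0.0, 0.0]
ft_force: [1.6, -0.3, -1.5]
grip_width: 0.0273
grasp_force: 59.6
[ 1.6 -0.3 -1.5] [-0.1  -0.16 -0.01]
pos [0.4965 0.0026 0.1089] yaw 36.16 tilt [ 0.001 -0.    -1.   ] F [ 1.6 -0.3 -1.5] w 0.0273 t 22.38 j6 0.94
tool shift now [0.2 0.7 2.2] turn 0.668
shift after turn [0.6 0.4 2.2]
```

```bash
python3 -m creep '[[[0,0,0],[0,0,0.1]],[[0,0,0],[0,0,0.1]],[[0,0,0],[0,0,0.1]],[[0,0,0],[0,0,0.1]],[[0,0,0],[0,0,0.1]],[[0,0,0],[0,0,0.1]],[[0,0,0],[0,0,0]]]'
python3 -c "
from h import *
o=bot.get_obs();print(np.round(o['ft_torque'],2))"
python3 -m creep '[[[0,0,0],[0,0,0.07]],[[0,0,0],[0,0,0.06]],[[0,0,0],[0,0,0.05]],[[0,0,0],[0,0,0]],[[0,0,0],[0,0,0]]]'
python3 -c "
from h import *
o=bot.get_obs();print(np.round(o['ft_torque'],2));delta(.497,.0032,.1067,-2.1)"
```

```text
clock: 23.25
eef_pos: [0.4968, 0.0029, 0.1089]
tool_rot: [0.695, 0.719, 0.001, 0.0]
ft_force: [2.2, 1.7, -3.5]
grip_width: 0.0271
grasp_force: 59.6
[ 0.25 -0.64  0.07]
clock: 23.88
eef_pos: [0.4969, 0.0028, 0.109]
tool_rot: [0.757, 0.653, 0.001, 0.0]
ft_force: [3.8, 1.0, -5.1]
grip_width: 0.0274
grasp_force: 59.5
[ 0.45 -1.01  0.07]
pos [0.4969 0.0028 0.109 ] yaw -8.48 tilt [ 0.001  0.001 -1.   ] F [ 3.8  1.  -5.1] w 0.0274 t 23.88 j6 1.72
tool shift now [0.4 0.1 2.3] turn -0.111
shift after turn [0.4 0.1 2.3]
```

```bash
python3 -m creep '[[[0,0,0],[0,0,0.04]],[[0,0,0],[0,0,0]],[[0,0,0],[0,0,0]]]' | grep force
python3 -c "
from h import *
o=bot.get_obs();print(np.round(o['ft_torque'],2));delta(.497,.0032,.1067,-2.1)"
python3 -m creep '[[[0,0,0],[0,0,0.05]],[[0,0,0],[0,0,0]],[[0,0,0],[0,0,0]]]' | grep force
python3 -c "
from h import *
o=bot.get_obs();print(np.round(o['ft_torque'],2));delta(.497,.0032,.1067,-2.1)"
```

```text
ft_force: [5.5, 1.4, -5.5]
grasp_force: 59.5
[ 0.5  -1.34  0.32]
pos [0.4968 0.0028 0.1089] yaw -10.81 tilt [ 0.001  0.    -1.   ] F [ 5.5  1.4 -5.5] w 0.0273 t 24.25 j6 1.76
tool shift now [0.4 0.1 2.2] turn -0.152
shift after turn [0.4 0.1 2.2]
ft_force: [4.1, 0.7, -5.3]
grasp_force: 59.8
[ 0.44 -1.38  1.06]
pos [0.4969 0.0029 0.109 ] yaw -13.55 tilt [ 0.001  0.    -1.   ] F [ 4.1  0.7 -5.3] w 0.0271 t 24.62 j6 1.81
tool shift now [ 0.4 -0.   2.3] turn -0.2
shift after turn [0.3 0.1 2.3]
```

The stop is felt: the moment rose to 1.06 N m. I unwind to the middle of the play, lift out, then check the cam and the block.

```bash
python3 -m creep '[[[0,0,0],[0,0,-0.09]],[[0,0,0],[0,0,-0.08]],[[0,0,0],[0,0,0]],[[0,0,-5],[0,0,0]],[[0,0,-10],[0,0,0]],[[0,0,-20],[0,0,0]],[[0,0,-30],[0,0,0]],[[0,0,-35],[0,0,0]],[[0,0,0],[0,0,0]],[[0,0,0],[0,0,0]]]'
```

```text
clock: 25.88
eef_pos: [0.4957, 0.0026, 0.2085]
tool_rot: [0.731, 0.682, -0.0, -0.0]
ft_force: [-0.2, 0.6, -1.3]
grip_width: 0.0275
grasp_force: 60.2
```

```bash
python3 -m creep '[[[0,0,0],[0,0,-0.148]],[[0,0,0],[0,0,-0.148]],[[0,0,0],[0,0,-0.148]],[[0,0,0],[0,0,-0.148]],[[20,17,0],[0,0,0]],[[40,34,0],[0,0,0]],[[40,34,0],[0,0,0]],[[40,34,0],[0,0,0]],[[40,34,0],[0,0,0]],[[40,34,0],[0,0,0]],[[34,29,0],[0,0,0]],[[20,18,0],[0,0,0]]]'
python3 -m creep '[[[0,0,0],[0,0,0]],[[0,0,0],[0,0,0]],[[0,0,0],[0,0,0]]]' >/dev/null
python3 - <<'E'
from h import *
np.set_printoptions(precision=4,suppress=True)
delta(.562,.3575,.0825,30)
c,o=shot('side'); P=cloud(c); k=P-np.array(o['eef_pos'])
m=(k[...,2]>-.07)&(k[...,2]<-.053)&(np.hypot(k[...,0],k[...,1])<.03); print(m.sum(),k[m].mean(0),k[m][:,2].min())
c,o=shot('wrist');P=cloud(c,o);X,Y,Z=P[...,0],P[...,1],P[...,2]
m=(Z>.05)&(Z<.065)&(abs(X-.56)<.07)&(abs(Y-.357)<.07);print('stand',m.sum(),cv2.minAreaRect((P[m][:,:2]*1000).astype(np.float32)))
c,o=shot('top'); P=cloud(c,o);X,Y,Z=P[...,0],P[...,1],P[...,2]
m=(Z>.105)&(Z<.125)&(abs(X-.565)<.05)&(abs(Y)<.12);print('block',m.sum(),cv2.minAreaRect((P[m][:,:2]*1000).astype(np.float32)))
m=(Z>.042)&(Z<.056)&(np.hypot(X-.497,Y-.003)<.03);print('head',m.sum())
i=c['image'];cv2.imwrite('pics/t2.png',cv2.resize(i[190:260,210:320],None,fx=6,fy=6,interpolation=cv2.INTER_CUBIC))
E
```

```text
clock: 27.38
eef_pos: [0.5613, 0.3587, 0.2059]
tool_rot: [0.5, 0.866, -0.002, -0.001]
ft_force: [0.3, -0.8, -2.4]
grip_width: 0.0274
grasp_force: 60.2
pos [0.5622 0.3554 0.2085] yaw 29.83 tilt [-0.001 -0.001 -1.   ] F [ 0.2 -0.2 -3. ] w 0.0269 t 27.75 j6 1.61
tool shift now [  1.9   1.  126. ] turn -0.003
shift after turn [  1.9   0.8 126. ]
40 [ 0.0002  0.0017 -0.0617] -0.06985469878370415
stand 5103 ((562.7149658203125, 358.0311279296875), (84.52578735351562, 84.38147735595703), 73.86027526855469)
block 922 ((563.4647827148438, -1.5018997192382812), (183.28343200683594, 46.166114807128906), 87.9919662475586)
head 85
```

View pics/t2.png

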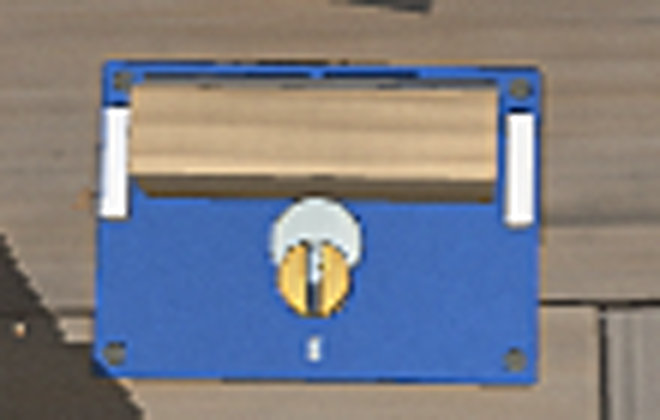

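The cam is fully home: the slot at (313,280) in the crop runs along the clamp's x, and the disc presses the block against the fence. Now I lower the key into its stand.

```bash
python3 -m creep '[[[1.8,1,20],[0,0,0]],[[0,0,30],[0,0,0]],[[0,0,20],[0,0,0]],[[0,0,10],[0,0,0]],[[0,0,10],[0,0,0]],[[0,0,10],[0,0,0]],[[0,0,10],[0,0,0]],[[0,0,8],[0,0,0]],[[0,0,5],[0,0,0]],[[0,0,2],[0,0,0]],[[0,0,0],[0,0,0]],[[0,0,0],[0,0,0]]]'
```

```text
clock: 29.4
eef_pos: [0.5626, 0.359, 0.0842]
tool_rot: [0.501, 0.866, 0.0, 0.0]
ft_force: [0.2, -1.0, -1.6]
grip_width: 0.0271
grasp_force: 60.2
```

Almost seated, with no contact force. The last 2.5 mm, then release and withdraw.

```bash
python3 -m creep '[[[0,0,1],[0,0,0]],[[0,0,1],[0,0,0]],[[0,0,0.5],[0,0,0]],[[0,0,0],[0,0,0]]]'
python3 -m creep '[[[0,0,0],[0,0,0]],[[0,0,0],[0,0,0]],[[0,0,0],[0,0,0]],[[0,0,0],[0,0,0]]]' 55
python3 -m creep '[[[0,0,-10],[0,0,0]],[[0,0,-25],[0,0,0]],[[0,0,-35],[0,0,0]],[[0,0,-40],[0,0,0]],[[0,0,-40],[0,0,0]],[[-40,-20,0],[0,0,0]],[[-40,-20,0],[0,0,0]],[[0,0,0],[0,0,0]],[[0,0,0],[0,0,0]]]'
python3 m.py 2>/dev/null | egrep 'stand|handle|bored|tin|spool'
python3 - <<'E'
from h import *
c,o=shot('wrist');P=cloud(c,o);X,Y,Z=P[...,0],P[...,1],P[...,2]
m=(Z>.12)&(Z<.15)&(abs(X-.56)<.04)&(abs(Y-.357)<.04);print(m.sum(),np.median(Z[m]),cv2.minAreaRect((P[m][:,:2]*1000).astype(np.float32)))
cv2.imwrite('pics/w6.png',c['image'])
E
```

```text
clock: 29.9
eef_pos: [0.5623, 0.3588, 0.0813]
tool_rot: [0.501, 0.866, -0.0, -0.0]
ft_force: [-0.8, 0.1, -1.9]
grip_width: 0.0273
grasp_force: 60.4
clock: 30.4
eef_pos: [0.5624, 0.3589, 0.0814]
tool_rot: [0.501, 0.866, 0.0, 0.0]
ft_force: [-0.1, -0.2, 0.9]
grip_width: 0.0551
grasp_force: 0.0
clock: 31.52
eef_pos: [0.5678, 0.2697, 0.2321]
tool_rot: [0.501, 0.865, 0.001, 0.0]
ft_force: [-0.9, 0.4, 0.1]
grip_width: 0.0552
grasp_force: 0.0
stand 2 ((562.0167236328125, 322.87200927734375), (4.987039089202881, 0.0), -133.57852172851562) z 0.057171785656614404 box [[564.0, 325.0], [564.0, 325.0], [560.0, 321.0], [560.0, 321.0]]
handle 0 ((0.0, 0.0), (0.0, 0.0), 0.0) z nan box [[0.0, 0.0], [0.0, 0.0], [0.0, 0.0], [0.0, 0.0]]
bored 622 ((690.92431640625, -39.38502502441406), (107.70813751220703, 89.18354034423828), 80.60234832763672) z 0.11909149930846386 box [[638.0, -85.0], [726.0, -100.0], [744.0, 6.0], [656.0, 21.0]]
tin 66 ((475.5968933105469, -327.1782531738281), (63.89375686645508, 62.18947982788086), 89.37049102783203) z 0.07224253461860763 box [[444.0, -359.0], [506.0, -359.0], [507.0, -296.0], [445.0, -295.0]]
spool 148 ((669.7876586914062, -343.13909912109375), (41.36732864379883, 39.84443283081055), 87.02742767333984) z 0.06903567610023509 box [[649.0, -363.0], [689.0, -365.0], [691.0, -324.0], [651.0, -321.0]]
1391 0.13446094706714168 ((562.5107421875, 358.8454284667969), (28.479026794433594, 27.357433319091797), 29.85655975341797)
```

View pics/w6.png

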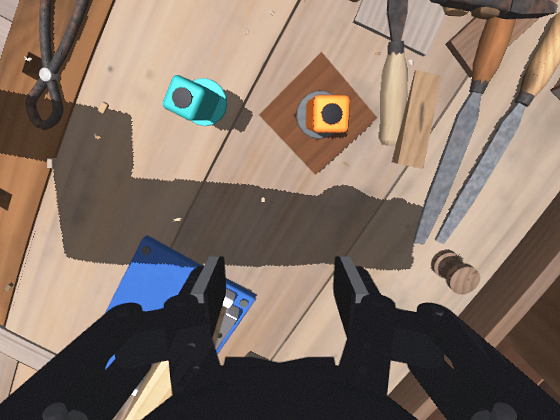

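The key stands upright in its stand at (330,114), with the handle top at 0.134 m. The tin, spool and bored block have not moved, and the gripper touches nothing.

```bash
python3 -c "
from workcell import workorder; print(workorder.job_done())"
```

```text
the job is handed in; nothing more can be done
None
```

I've handed the job in at about 32 s on the robot's clock: the oak block is clamped against the fence with the cam fully home, the key is back upright in its stand, and the tin, spool and bored block haven't moved.

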